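Clear the viewing plate and swing the bench magnifier over it

TASK

Get the viewing plate ready for the next sample: first put both crumpled paper balls from the round steel plate into the grey waste tub, then swing the stiff-jointed magnifier by its upright metal grip until the lens is centred over the plate, and leave it there. Keep the tub upright, and do not shift the bottle or the stirrer.

Things in the scene. Friction and masses are not known exactly. Their poses are not given: they have to be found in the camera images.
- plate: Round bare-steel viewing plate, 140 mm diameter, 8 mm thick, fixed flat on the bench. Origin: centre of its underside, on the bench.
- ball_large_centre (a point): Centre of the larger crumpled paper ball, rigid and lumpy, about 44 mm high and 38 to 44 mm wide, 12 g, lying on the plate; this point starts 22 mm above the plate's top.
- ball_small_centre (a point): Centre of the smaller crumpled paper ball, about 36 mm high and 31 to 36 mm wide, 12 g, lying on the plate; this point starts 18 mm above the plate's top.
- tub: Grey round waste tub standing loose on the bench, open on top, rim radius 68 mm, foot radius 60 mm, height 100 mm, wall 4 mm, about 0.5 kg. Origin: centre of its underside; z up.
- tub_in (a point): Centre of the tub's inner floor, 6 mm above its underside.
- magnifier: Bench magnifier: white round foot (140 mm diameter, 18 mm high) fixed to the bench, with a 22 mm steel post up to 200 mm. Origin: centre of the foot's underside, on the post axis. Its yaw is that of the foot.
- inner_arm (a joint): Angle (rad) of the inner arm about the vertical post axis, range -2.4 to 0.9, stiff: it stays where left (about 0.5 N m to turn). At 0 the arm points along the foot's own -x axis; it grows counter-clockwise from above. The inner arm is a white bar 22 mm wide, 200 mm from the post axis to the elbow axis, its top about 224 mm above the bench.
- outer_arm (a joint): Angle (rad) of the outer arm to the inner arm about the vertical elbow axis, -1.1 to 1.4, stiff (about 0.3 N m). At -1.1 the two are in a straight line, at 0 the elbow is bent 1.1 rad; grows counter-clockwise from above. It lies below the inner arm, at 165 to 181 mm height; on its straight line are the lens, 200 mm from the elbow axis, and the grip, 270 mm from it.
- elbow_axis (a point): Top of the grey elbow barrel (34 mm diameter) on the elbow axis, 224 mm above the bench.
- lens_centre (a point): Centre of the round glass lens, in a white ring 126 mm in outer diameter and 16 mm thick; always level, 173 mm above the bench.
- grip_top (a point): Top centre of the upright round aluminium grip, 18 mm diameter, that stands at the outer edge of the lens ring, 70 mm from the lens centre on the side away from the elbow; it is free from 182 mm to its top at 245 mm above the bench.
- bottle: Amber glass bottle with cap and label, 48 mm diameter, 110 mm high, standing loose beyond the plate. Origin: centre of its underside. Bystander.
- stirrer: Blue magnetic stirrer with a white round top, 160 x 160 x 67 mm, loose on the bench. Origin: centre of its underside. Bystander.
- notebook: Open notebook with a black pen on it, 205 x 290 mm, pages 10 mm high, pen up to 21 mm, fixed; it lies on the right under the magnifier's starting place. Origin: centre of its underside. Bystander.
There are look-alikes about, which are no part of the job. Leave any brown or orange look-alike of the part that bears ball_large_centre alone. Several things look just like the tub: the one meant starts farthest to the robot's right.

How it is judged (in metres and radians):
On the way, in this order (a step that is already met when the one before it is completed fails the run):
1. both paper balls lie in the tub (horizontal distance between each of ball_large_centre, ball_small_centre and tub_in below 0.068 m and height (world z) of each of ball_large_centre, ball_small_centre below 0.09 m and contact force between each of ball_large, ball_small and the fingers below 0.1 N), for 0.2 s.
2. the lens is over the plate and still (horizontal distance between lens_centre and plate below 0.02 m and velocity of joint inner_arm between -0.03 and 0.03 rad/s and velocity of joint outer_arm between -0.03 and 0.03 rad/s), for 0.2 s.
At the end, for the whole second after the job is handed in: Both paper balls rest in the upright tub, and the magnifier stands still with its lens centre within 20 mm horizontally of the plate's centre (all of step 2 and horizontal distance between each of ball_large_centre, ball_small_centre and tub_in below 0.068 m and height (world z) of each of ball_large_centre, ball_small_centre below 0.09 m and linear speed of each of ball_large, ball_small below 0.03 m/s and angle between tub's own z axis and vertical below 0.15 rad); the robot touches nothing.
It fails at once if the bottle or the stirrer is shifted by more than 25 mm, or the bottle tipped (distance of any of bottle, stirrer from where it was at the start of the episode above 0.025 m or angle between bottle's own z axis and vertical above 0.3 rad).
It fails at once if the tub is tipped over (angle between tub's own z axis and vertical above 0.6 rad).
It also fails if it takes over 69 s, if anything falls off the work surface, if the arm or the gripper's body presses on something with over 40 N, if the wrist force passes 120 N, or if a joint passes its speed limit or range.

ROBOT

A 6-joint arm with a two-finger parallel gripper is mounted at the origin on the work surface. World frame = base frame: x ahead of the robot, y to its left, z up, the work surface at z = 0. Lengths are in mm, angles in degrees, forces in N, time in s.
With the tool pointing down it reaches from about 425 to 950 mm from the base axis. Payload 14.7 kg.
Tool frame: the origin (TCP) lies midway between the tips of the shut fingers; the grasp point (between the pads) lies 19 mm behind it (manip.pinch_z is the distance from the TCP to the grasp point, in mm); z points along the fingers, y is the line along which they close (so a half turn about z gives the same grasp; the last joint's range is limited). The gripper opens to 85 mm and grips with 20 to 120 N. Pads are 22 mm wide; open, the fingers measure 114 mm over their backs; the gripper's body (76 mm by 85 mm) begins 54 mm behind the grasp point. The pads swing forward as they close: fully open they stand 13 mm farther back than shut.
Start: joints at [67.288, 27.513, 91.461, -0, 61.026, -2.67], TCP at [222.737, 610.639, 206.197] pointing down, gripper open.
Joint ranges: [-157.49, 157.49], [-46.99, 117.5], [13.45, 153.17], [-89.5, 269.5], [5.16, 153.95], [-167.48, 167.48]. Speed limits (degrees/s): [108.29, 108.29, 136.94, 172.46, 172.46, 172.46].

INTERFACE

Orientations are given as a 3x3 rotation matrix whose columns are the frame's x, y, z axes.
In Python, from cell import monitor, optics, manip gives the robot as it stands.
- The arm moves only by the shell command python3 -m pendant 'ROWS' [OPENING] [FORCE]. ROWS is JSON, a list of rows, each a list of 2 entries, a list of its own where there are three numbers: the shift along the tool's x, y, z in m, then the turn, a rotation vector about the tool's x, y, z in rad. In form: [[[x, y, z], [rx, ry, rz]], ...]. A call has 1 to 5 rows; each row is the pose to reach, as a shift and turn from the pose commanded when the call began, along the tool's axes at that moment; what a row does not reach only later rows make up. A row lasts 1/10 s, in which the tool goes at most 50 mm and 8.59 degrees, less where a joint would pass 70% of its speed; a pose out of reach is approached as far as the arm can. A call with a gripper value outside its range is refused whole. OPENING is the finger opening in m, from 0 to 0.0854, set as the call begins (- or left out, the last holds). The fingers move at their own pace and stop on an object; FORCE is the grip in N (left out, the last holds). Time passes only in rows, so rows that repeat a pose let the fingers close. It gives the time, the measured TCP pose, the force, the opening and the grip force at its end, in the units of the state.
- monitor.sense(): the state, without advancing time (a new reading comes with each control period).
- optics.get_image(name): name is "side" or "top" or "wrist"; returns a dict with "color" (400x640x3 uint8, red, green, blue), "depth" (400x640 float32, mm along the optical axis (not along the pixel's ray), 0 where there is no reading), "fx", "fy", "cx", "cy" (pixels), "cam_to_world" (4x4, takes a point from camera to world coordinates); the wrist camera has in their place "tool_from_camera" (4x4, takes a point from camera to tool coordinates, whose origin is the TCP and whose axes are the flange's). Camera axes: x right, y up, looking along -z (the intrinsics and any distortion apply to the point x, -y, -z); pixel columns grow to the right and rows downward; lengths in mm; the calibration is good to about 2 mm. A picture is of the moment at which its call begins: read the wrist's pose just before it.
- manip.finish_job(): hands the job in; it is judged then, once.
The state is a dict: "clock": time; "qpos": joint angles; "qvel": joint speeds; "joint_torque": joint torques, N m; "ee_pos": TCP position; "ee_rot": TCP orientation; "ft_force": force on the tool from outside, world axes, zero at the start; "wrist_torque": the same for the moment, N m; "grip_width": opening from 0.0 (shut) to 1.0 (fully open); "gripper_force": force on a finger pad.
Only numpy, scipy, OpenCV 4.12 (cv2) and the standard library are available. Lean on these libraries where they do the work, as an engineer would, in place of code of your own. Each camera call takes 0.05 s, during which the arm holds its last target. There are 200 camera calls.

## Working session

There is one attempt and no reset: what is moved stays moved. The work goes in short steps, Python scripts to look and compute and a shell command to move; the robot and the scene stay as the last step left them, time stands still between calls to the robot, and variables do not carry over. Pictures are saved under pics/ and viewed, at most 10 in all, crops included, and the job is handed in when it is done.

```bash
ls; mkdir -p pics; python3 - <<'E'
from cell import monitor, optics, manip
import cv2,numpy as np,pickle
s=monitor.sense();print(s['clock'],s['ee_pos'],s['ee_rot'],manip.pinch_z)
for n in('top','side'):
    d=optics.get_image(n);pickle.dump(d,open(f'{n}0.pkl','wb'));cv2.imwrite(f'pics/{n}0.png',d['color'][...,::-1])
    print(n,d['cam_to_world'],d['fx'],d['cx'],d['cy'],[k for k in d])
E
```

```text
pics
0.0 [222.56042117 610.23664445 205.5630932 ] [[-9.39441481e-01  3.42709050e-01 -4.58109417e-04]
 [ 3.42709353e-01  9.39440817e-01 -1.11856816e-03]
 [ 4.70232541e-05 -1.20782771e-03 -9.99999269e-01]] 18.700000000000003
top [[ 7.77422866e-03  9.85179588e-01 -1.71349762e-01  3.30730426e+02]
 [-9.99941702e-01  6.37492433e-03 -8.71509883e-03  7.75081564e+01]
 [-7.49359571e-03  1.71407526e-01  9.85171714e-01  1.59109430e+03]
 [ 0.00000000e+00  0.00000000e+00  0.00000000e+00  1.00000000e+00]] 407.4357035506665 320.0555441317262 201.2093934101194 ['color', 'depth', 'fx', 'fy', 'cx', 'cy', 'cam_to_world']
side [[ 8.70017141e-01  2.97525415e-01 -3.93126954e-01  1.58137794e+02]
 [-4.92735038e-01  5.51904206e-01 -6.72765880e-01 -6.86518101e+02]
 [ 1.68034720e-02  7.79025272e-01  6.26767316e-01  8.56368035e+02]
 [ 0.00000000e+00  0.00000000e+00  0.00000000e+00  1.00000000e+00]] 403.90785987797915 317.16364336643437 203.12497263579996 ['color', 'depth', 'fx', 'fy', 'cx', 'cy', 'cam_to_world']
```

View pics/top0.png

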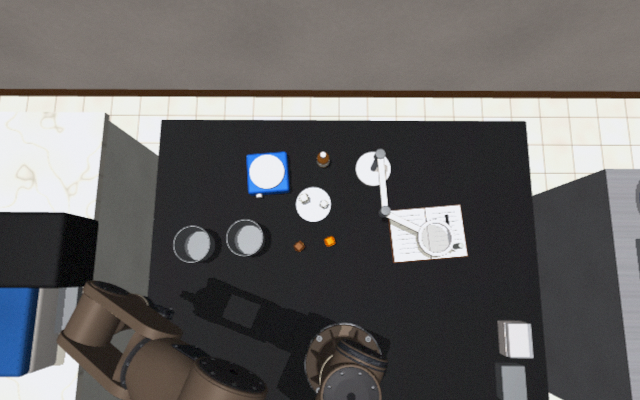

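View pics/side0.png

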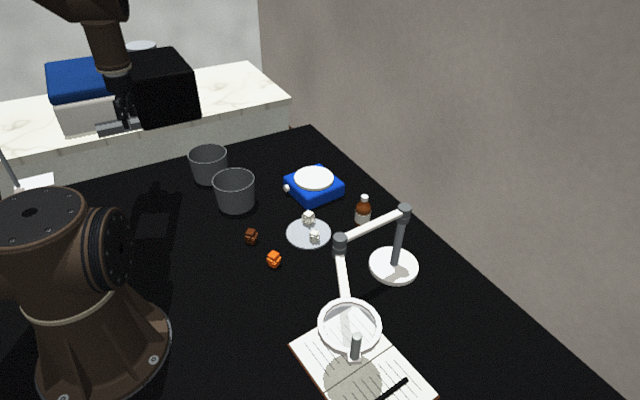

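Top view: large and small paper balls are at (305,199) and (324,204) on the plate at (313,204). The tubs are at (193,244) and (245,238); the one farther right, (245,238), is the target. Brown (299,246) and orange (330,241) crumples, plus the stirrer's white knob (259,196), are look-alikes. The magnifier post top is at (380,154), elbow (385,211), lens (435,238) and grip about (457,246). The side view agrees: balls (308,218) and (314,237), tub (235,190), grip (356,345).

```bash
cat > h.py <<'E'
import numpy as np,cv2,pickle
def load(n): return pickle.load(open(n+'.pkl','rb'))
def ray(d,u,v,T=None):
    T=d['cam_to_world'] if T is None else T
    r=T[:3,:3]@np.array([(u-d['cx'])/d['fx'],-(v-d['cy'])/d['fy'],-1]);return T[:3,3],r
def onz(d,u,v,z,T=None):
    o,r=ray(d,u,v,T);return o+r*(z-o[2])/r[2]
def two(a,b):
    (o,r),(p,s)=a,b;r=r/np.linalg.norm(r);s=s/np.linalg.norm(s)
    k=np.linalg.lstsq(np.c_[r,-s],p-o,rcond=None)[0];A=o+k[0]*r;B=p+k[1]*s
    return (A+B)/2,np.linalg.norm(A-B)
def blobs(m,amin=15):
    n,l,st,c=cv2.connectedComponentsWithStats(m.astype(np.uint8));return [(c[i].round(1).tolist(),st[i].tolist(),l==i) for i in range(1,n) if st[i,4]>=amin]
def cloud(d,T=None):
    T=d['cam_to_world'] if T is None else T
    v,u=np.mgrid[:400,:640];D=d['depth'];P=np.stack([(u-d['cx'])/d['fx']*D,-(v-d['cy'])/d['fy']*D,-D],-1)
    W=P@T[:3,:3].T+T[:3,3];W[D==0]=np.nan;return W
E
python3 - <<'E'
from h import *
np.set_printoptions(precision=1,suppress=True)
t=load('top0');s=load('side0')
W=cloud(t)
for n,(u,v) in dict(ballA=(305,199),ballB=(324,204),plate=(313,210),tubfloor=(245,238),bottle=(323,154),stir=(266,172),post=(380,154),elbow=(385,211),lens=(435,238),grip=(457,246)).items(): print(n,W[v,u])
g=lambda d,x0,x1,y0,y1:d['color'][y0:y1,x0:x1]
im=t['color'].astype(int);hsv=cv2.cvtColor(t['color'],cv2.COLOR_RGB2HSV)
# plate outline
m=np.zeros((400,640),bool);m[183:226,292:334]=im[183:226,292:334].sum(-1)>300
for c,st,_ in blobs(m,100):
    print('plate',c,st,onz(t,*c,8))
cs,_=cv2.findContours(m.astype(np.uint8),0,1);c=max(cs,key=cv2.contourArea);e=cv2.minEnclosingCircle(c);print(e,onz(t,*e[0],8))
# balls by height
Z=W[...,2];b=np.zeros_like(m);b[183:226,292:334]=Z[183:226,292:334]>18
for c,st,k in blobs(b,8): print('ball',c,st,np.nanmean(W[k],0),np.nanmax(Z[k]))
# tub rim by height
b=np.zeros_like(m);b[210:265,218:272]=(Z>85)[210:265,218:272]
ys,xs=np.nonzero(b);P=W[b];print(len(P));A=np.c_[2*P[:,:2],np.ones(len(P))];q=np.linalg.lstsq(A,(P[:,:2]**2).sum(1),rcond=None)[0];print('tub',q[:2],np.sqrt(q[2]+q[0]**2+q[1]**2),np.nanmean(P[:,2]))
cv2.imwrite('pics/c1.png',np.hstack([cv2.resize(t['color'][135:275,215:345],None,fx=4,fy=4,interpolation=2)[...,::-1][:520],]) )
E
```

```text
ballA [607.2 149.1  48.9]
ballB [588.8  75.9  45.2]
plate [572.2 119.2  -1. ]
tubfloor [459.  382.3   7.8]
bottle [769.   80.9 109.6]
stir [708.9 300.1  65.8]
post [ 736.4 -117.3  223.3]
elbow [ 535.5 -129.9  228.9]
lens [ 450.5 -310.3  171.7]
grip [ 419.6 -366.4  229.3]
plate [312.9, 203.9] [295, 187, 36, 35, 1005] [595.1 119.6   8. ]
((312.8823547363281, 204.0), 17.993946075439453) [594.7 119.7   8. ]
ball [304.2, 198.3] [299, 193, 11, 11, 89] [611.  152.7  42.4] 59.56639618828467
ball [324.0, 204.1] [320, 200, 9, 9, 54] [589.6  75.8  38.4] 48.93862867687085
184
tub [453.3 365.4] 65.02148634811518 96.56667537572336
```

View pics/c1.png

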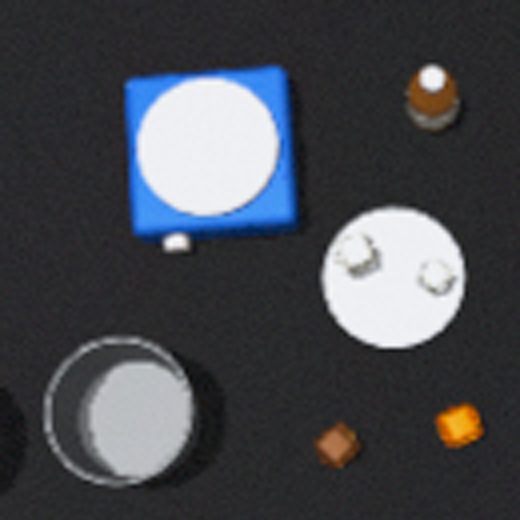

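The crop confirms the choices: white balls at about (357,253) and (436,276) in crop pixels, the right-hand tub at (118,410), and the brown/orange decoys kept apart from them. I'm moving over the plate for a close wrist view.

```bash
R='[[-0.173,-0.112,-0.02],[0,0,0]]'
python3 -m pendant '[[[-0.04,-0.026,-0.01],[0,0,0]],[[-0.08,-0.052,-0.02],[0,0,0]],[[-0.12,-0.078,-0.03],[0,0,0]],[[-0.16,-0.104,-0.04],[0,0,0]],[[-0.2,-0.13,-0.055],[0,0,0]]]' 0.085
python3 -m pendant '[[[-0.04,-0.026,0],[0,0,0]],[[-0.08,-0.052,0],[0,0,0]],[[-0.12,-0.078,0],[0,0,0]],[[-0.16,-0.104,0],[0,0,0]],[[-0.2,-0.13,0],[0,0,0]]]'
python3 -m pendant '[[[-0.04,-0.026,0],[0,0,0.14]],[[-0.08,-0.052,0],[0,0,0.28]],[[-0.12,-0.077,0],[0,0,0.42]],[[-0.12,-0.077,0],[0,0,0.56]],[[-0.12,-0.077,0],[0,0,0.7]]]'
python3 -m pendant '[[[0,0,0],[0,0,0.14]],[[0,0,0],[0,0,0.28]],[[0,0,0],[0,0,0.42]],[[0,0,0],[0,0,0.52]],[[0,0,0],[0,0,0.52]]]'
python3 - <<'E'
from cell import monitor, optics
from h import *
np.set_printoptions(precision=3,suppress=True)
s=monitor.sense();d=optics.get_image('wrist');d['s']=s;pickle.dump(d,open('w1.pkl','wb'))
print(s['clock'],s['ee_pos'],s['ee_rot'],s['qpos'],d['tool_from_camera']);cv2.imwrite('pics/w1.png',d['color'][...,::-1])
E
```

```text
clock: 0.6
ee_pos: [366.5, 418.0, 260.9]
ee_rot: [[-0.94, 0.342, -0.001], [0.342, 0.94, -0.001], [0.001, -0.001, -1.0]]
ft_force: [1.2, 0.8, -0.2]
grip_width: 0.993
gripper_force: 0.0
clock: 1.1
ee_pos: [510.1, 227.5, 261.1]
ee_rot: [[-0.939, 0.343, -0.0], [0.343, 0.939, -0.0], [0.0, -0.0, -1.0]]
ft_force: [0.6, 1.1, 0.9]
grip_width: 0.994
gripper_force: 0.0
clock: 1.6
ee_pos: [596.3, 114.2, 260.5]
ee_rot: [[-0.491, 0.871, -0.001], [0.871, 0.491, -0.0], [0.0, -0.001, -1.0]]
ft_force: [0.0, 0.5, -0.7]
grip_width: 0.996
gripper_force: 0.0
clock: 2.1
ee_pos: [595.5, 115.8, 260.9]
ee_rot: [[0.001, 1.0, -0.001], [1.0, -0.001, -0.0], [-0.0, -0.001, -1.0]]
ft_force: [-0.1, -0.4, 0.4]
grip_width: 0.995
gripper_force: 0.0
2.1 [595.524 115.807 260.868] [[ 0.001  1.    -0.001]
 [ 1.    -0.001 -0.   ]
 [-0.    -0.001 -1.   ]] [ 8.143 21.216 93.617 -0.002 65.206  8.195] [[  -0.001    0.962    0.272   70.561]
 [   1.       0.001   -0.      -0.272]
 [  -0.       0.272   -0.962 -167.056]
 [   0.       0.       0.       1.   ]]
```

View pics/w1.png

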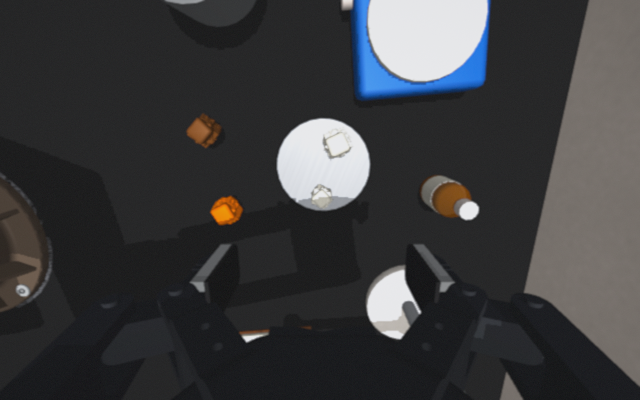

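The wrist view shows the plate at (323,165), the large ball at (337,143), the small one at (321,196) in the gripper's shadow, and the orange and brown decoys well to the left. Next I get ball centres from height.

```bash
cat >> h.py <<'E'
def wT(d):
    M=np.eye(4);M[:3,:3]=d['s']['ee_rot'];M[:3,3]=d['s']['ee_pos'];return M@d['tool_from_camera']
E
python3 - <<'E'
from h import *
np.set_printoptions(precision=1,suppress=True)
d=load('w1');T=wT(d);W=cloud(d,T);Z=W[...,2]
r=np.zeros((400,640),bool);r[110:220,270:380]=1
for c,st,k in blobs(r&(Z>16),30):
    P=W[k];lo,hi=np.nanpercentile(P,2,0),np.nanpercentile(P,98,0);print('ball',c,st,lo,hi,(lo+hi)/2,'top pts',P[P[:,2]>hi[2]-6].mean(0))
im=d['color'].astype(int).sum(-1)
m=r&(im>270);cs,_=cv2.findContours(m.astype(np.uint8),0,1);c=cv2.convexHull(max(cs,key=cv2.contourArea));e=cv2.fitEllipse(c);print(e,onz(d,*e[0],8,T))
p=W[r&(Z<14)&m];print('plate z',np.nanmedian(p,0))
t=load('top0');s=load('side0')
for n,dd,z in(('t',t,W),):
    pass
# side: tub rim, grip, elbow, post from cloud
S=cloud(s)
b=np.zeros_like(r);b[160:220,205:265]=(S[...,2]>88)[160:220,205:265]
P=S[b];P=P[P[:,2]<108];A=np.c_[2*P[:,:2],np.ones(len(P))];q=np.linalg.lstsq(A,(P[:,:2]**2).sum(1),rcond=None)[0];print('tub side',len(P),q[:2],np.sqrt(q[2]+q[0]**2+q[1]**2),np.nanmean(P[:,2]))
# tub rim top view bright ring by colour
im=t['color'].astype(int).sum(-1);m=np.zeros_like(r);m[210:265,220:272]=im[210:265,220:272]>220
cs,_=cv2.findContours(m.astype(np.uint8),0,1);c=cv2.convexHull(np.vstack([x for x in cs if len(x)>15]));e=cv2.minEnclosingCircle(c);print('rim',e,onz(t,*e[0],100),cv2.fitEllipse(c))
E
```

```text
ball [336.3, 142.7] [322, 127, 30, 32, 665] [597.3 137.5  25.9] [632.7 174.6  52.4] [615.  156.1  39.1] top pts [615.2 156.   50.7]
ball [320.7, 196.3] [311, 184, 21, 25, 381] [579.4  66.   20.6] [607.   93.5  44.6] [593.2  79.8  32.6] top pts [593.8  78.9  42.6]
((322.9573059082031, 163.84080505371094), (92.48426055908203, 93.97750091552734), 86.55704498291016) [596.9 123.2   8. ]
plate z [591.  121.2   7.4]
tub side 341 [444.9 387.7] 77.60649317728067 94.27238802863921
rim ((244.28195190429688, 237.31202697753906), 19.146451950073242) [454.  367.3 100. ] ((244.18466186523438, 237.26223754882812), (37.11289596557617, 38.08297348022461), 44.67036437988281)
```

```bash
python3 -m pendant '[[[0.02,0.01,0.04],[0,0,0]],[[0.04,0.0195,0.08],[0,0,0]],[[0.04,0.0195,0.125],[0,0,0]],[[0.04,0.0195,0.17],[0,0,0]],[[0.04,0.0195,0.19],[0,0,0]]]'
python3 -m pendant '[[[0,0,0.02],[0,0,0]],[[0,0,0.04],[0,0,0]],[[0,0,0.05],[0,0,0]],[[0,0,0.059],[0,0,0]],[[0,0,0.059],[0,0,0]]]'
python3 -m pendant '[[[0,0,0],[0,0,0]],[[0,0,0],[0,0,0]],[[0,0,0],[0,0,0]],[[0,0,0],[0,0,0]],[[0,0,0],[0,0,0]]]' 0 25
python3 -m pendant '[[[0,0,0],[0,0,0]],[[0,0,0],[0,0,0]],[[0,0,0],[0,0,0]],[[0,0,0],[0,0,0]],[[0,0,0],[0,0,0]]]'
```

```text
clock: 2.65
ee_pos: [612.7, 155.6, 67.0]
ee_rot: [[-0.005, 1.0, -0.005], [1.0, 0.005, -0.001], [-0.001, -0.005, -1.0]]
ft_force: [-0.6, -0.0, 0.1]
grip_width: 0.997
gripper_force: 0.0
clock: 3.15
ee_pos: [614.8, 155.8, 11.5]
ee_rot: [[-0.002, 1.0, -0.001], [1.0, 0.002, -0.0], [-0.0, -0.001, -1.0]]
ft_force: [-0.3, -0.0, 0.2]
grip_width: 0.993
gripper_force: 0.0
clock: 3.65
ee_pos: [615.5, 156.0, 13.2]
ee_rot: [[-0.001, 1.0, 0.001], [1.0, 0.001, 0.0], [0.0, 0.001, -1.0]]
ft_force: [-2.8, 0.2, 10.8]
grip_width: 0.415
gripper_force: 23.8
clock: 4.15
ee_pos: [615.5, 156.0, 13.2]
ee_rot: [[-0.001, 1.0, 0.001], [1.0, 0.001, 0.0], [0.0, 0.001, -1.0]]
ft_force: [-3.8, 0.6, 10.5]
grip_width: 0.416
gripper_force: 23.8
```

```bash
python3 -m pendant '[[[0,0,-0.03],[0,0,0]],[[0,0,-0.07],[0,0,0]],[[0,0,-0.11],[0,0,0]],[[0,0,-0.15],[0,0,0]],[[0.03,-0.023,-0.158],[0,0,0]]]'
python3 -m pendant '[[[0.035,-0.026,0],[0,0,0]],[[0.07,-0.053,0],[0,0,0]],[[0.105,-0.08,0],[0,0,0]],[[0.14,-0.105,0],[0,0,0]],[[0.168,-0.127,0],[0,0,0]]]'
python3 -m pendant '[[[0.014,-0.01,0],[0,0,0]],[[0.014,-0.01,0],[0,0,0]],[[0.014,-0.01,0],[0,0,0]],[[0.014,-0.01,0],[0,0,0]],[[0.014,-0.01,0],[0,0,0]]]'
python3 - <<'E'
from cell import monitor, optics
from h import *
np.set_printoptions(precision=1,suppress=True)
s=monitor.sense();d=optics.get_image('wrist');d['s']=s;pickle.dump(d,open('w2.pkl','wb'));t=optics.get_image('top')
print(s['clock'],s['ee_pos'])
cv2.imwrite('pics/w2.png',np.vstack([d['color'],t['color'][110:290,100:420].repeat(1,0).repeat(1,1)[:, :320] if 0 else cv2.resize(t['color'][135:275,190:414],(640,400))])[::1,:,::-1][:, :][::1] if 0 else d['color'][...,::-1])
T=wT(d);W=cloud(d,T);Z=W[...,2];b=(Z>92)&(Z<108)&(W[...,1]>290)&(W[...,1]<450)&(W[...,0]<540)&(W[...,0]>375)
P=W[b];A=np.c_[2*P[:,:2],np.ones(len(P))];q=np.linalg.lstsq(A,(P[:,:2]**2).sum(1),rcond=None)[0];print('tub',len(P),q[:2],np.sqrt(q[2]+q[0]**2+q[1]**2),P.min(0),P.max(0))
E
```

```text
clock: 4.65
ee_pos: [596.7, 184.6, 175.5]
ee_rot: [[0.002, 1.0, 0.009], [1.0, -0.002, 0.001], [0.001, 0.009, -1.0]]
ft_force: [-0.2, 1.9, 0.2]
grip_width: 0.414
gripper_force: 24.9
clock: 5.15
ee_pos: [463.6, 355.4, 170.7]
ee_rot: [[-0.002, 1.0, 0.001], [1.0, 0.002, 0.001], [0.001, 0.001, -1.0]]
ft_force: [0.6, 0.3, -0.1]
grip_width: 0.412
gripper_force: 24.9
clock: 5.65
ee_pos: [455.8, 366.8, 170.2]
ee_rot: [[0.0, 1.0, 0.0], [1.0, -0.0, -0.0], [-0.0, 0.0, -1.0]]
ft_force: [0.6, -0.3, -0.1]
grip_width: 0.409
gripper_force: 24.9
5.65 [455.8 366.8 170.2]
tub 2107 [455.6 368.9] 64.76399230233368 [388.5 307.   92. ] [523.3 435.9 101.4]
```

View pics/w2.png

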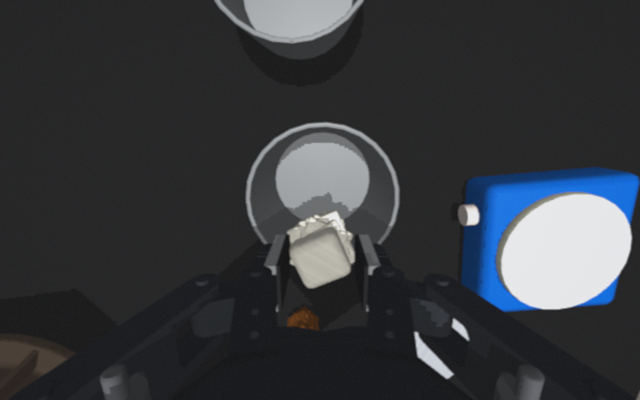

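The wrist view shows the ball held between the pads at (322,255), over the tub mouth (323,190). I lower it, release, then go back for the small ball.

```bash
python3 -m pendant '[[[0.002,0,0.03],[0,0,0]],[[0.002,0,0.06],[0,0,0]],[[0.002,0,0.085],[0,0,0]],[[0.002,0,0.085],[0,0,0]],[[0.002,0,0.085],[0,0,0]]]'
python3 -m pendant '[[[0,0,0],[0,0,0]],[[0,0,0],[0,0,0]],[[0,0,0],[0,0,0]],[[0,0,0],[0,0,0]],[[0,0,0],[0,0,0]]]' 0.06
python3 -m pendant '[[[0,0,-0.03],[0,0,0]],[[0,0,-0.06],[0,0,0]],[[0,0,-0.1],[0,0,0]],[[0,0,-0.115],[0,0,0]],[[0,0,-0.115],[0,0,0]]]'
python3 -m pendant '[[[-0.043,0.02,0],[0,0,0]],[[-0.086,0.04,0],[0,0,0]],[[-0.129,0.06,0],[0,0,0]],[[-0.172,0.08,0],[0,0,0]],[[-0.215,0.1,0],[0,0,0]]]' 0.085
python3 -m pendant '[[[-0.035,0.0185,0],[0,0,0]],[[-0.07,0.037,0],[0,0,0]],[[-0.074,0.0375,0],[0,0,0]],[[-0.074,0.0375,0],[0,0,0]],[[-0.074,0.0375,0],[0,0,0]]]'
python3 - <<'E'
from cell import monitor, optics
from h import *
np.set_printoptions(precision=1,suppress=True)
s=monitor.sense();d=optics.get_image('wrist');d['s']=s;pickle.dump(d,open('w3.pkl','wb'))
t=optics.get_image('top');pickle.dump(t,open('top1.pkl','wb'))
print(s['clock'],s['ee_pos'])
T=wT(d);W=cloud(d,T);Z=W[...,2]
for c,st,k in blobs((Z>16)&(Z<60)&(np.hypot(W[...,0]-596,W[...,1]-122)<75),30):
    P=W[k];lo,hi=np.nanpercentile(P,2,0),np.nanpercentile(P,98,0);print('ball',c,st,lo,hi,(lo+hi)/2)
cv2.imwrite('pics/w3.png',np.hstack([d['color'][60:360,170:470],cv2.resize(t['color'][205:275,215:285],(300,300))])[...,::-1])
E
```

```text
clock: 6.25
ee_pos: [455.2, 369.4, 85.5]
ee_rot: [[-0.0, 1.0, -0.001], [1.0, 0.0, -0.0], [-0.0, -0.001, -1.0]]
ft_force: [0.5, -0.3, -0.5]
grip_width: 0.413
gripper_force: 25.0
clock: 6.75
ee_pos: [455.1, 369.8, 85.5]
ee_rot: [[-0.001, 1.0, 0.0], [1.0, 0.001, 0.0], [0.0, 0.0, -1.0]]
ft_force: [0.1, 0.0, -0.1]
grip_width: 0.704
gripper_force: 0.0
clock: 7.25
ee_pos: [456.2, 370.6, 202.9]
ee_rot: [[-0.001, 1.0, 0.004], [1.0, 0.001, 0.003], [0.003, 0.004, -1.0]]
ft_force: [-0.1, -0.7, -1.1]
grip_width: 0.704
gripper_force: 0.0
clock: 7.75
ee_pos: [555.2, 152.9, 199.2]
ee_rot: [[-0.001, 1.0, -0.001], [1.0, 0.001, -0.0], [-0.0, -0.001, -1.0]]
ft_force: [0.5, 0.3, 0.4]
grip_width: 0.996
gripper_force: 0.0
clock: 8.25
ee_pos: [592.0, 81.4, 199.5]
ee_rot: [[-0.001, 1.0, -0.001], [1.0, 0.001, 0.0], [0.0, -0.001, -1.0]]
ft_force: [-0.3, 0.0, -0.4]
grip_width: 0.996
gripper_force: 0.0
8.25 [592.   81.4 199.5]
ball [323.5, 182.4] [311, 168, 27, 29, 543] [579.6  65.9  20. ] [607.5  93.4  44.5] [593.6  79.6  32.3]
```

View pics/w3.png

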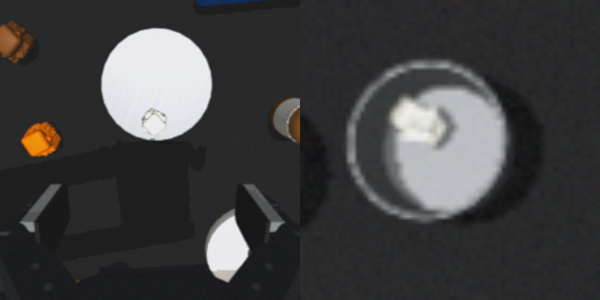

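Large ball is in the tub (crop 420,118), and the small one is still on the plate (153,122), midway between the fingers' line. Now I grasp it.

```bash
python3 -m pendant '[[[-0.002,0.0015,0.04],[0,0,0]],[[-0.002,0.0015,0.08],[0,0,0]],[[-0.002,0.0015,0.12],[0,0,0]],[[-0.002,0.0015,0.14],[0,0,0]],[[-0.002,0.0015,0.14],[0,0,0]]]'
python3 -m pendant '[[[0,0,0.02],[0,0,0]],[[0,0,0.035],[0,0,0]],[[0,0,0.0465],[0,0,0]],[[0,0,0.0465],[0,0,0]],[[0,0,0.0465],[0,0,0]]]'
python3 -m pendant '[[[0,0,0],[0,0,0]],[[0,0,0],[0,0,0]],[[0,0,0],[0,0,0]],[[0,0,0],[0,0,0]],[[0,0,0],[0,0,0]]]' 0 25
python3 -m pendant '[[[0,0,0],[0,0,0]],[[0,0,0],[0,0,0]],[[0,0,-0.03],[0,0,0]],[[0,0,-0.07],[0,0,0]],[[0,0,-0.07],[0,0,0]]]'
python3 -m pendant '[[[0,0,-0.04],[0,0,0]],[[0,0,-0.08],[0,0,0]],[[0.035,-0.017,-0.09],[0,0,0]],[[0.075,-0.036,-0.09],[0,0,0]],[[0.1,-0.048,-0.09],[0,0,0]]]'
```

```text
clock: 8.85
ee_pos: [591.8, 79.7, 57.5]
ee_rot: [[-0.002, 1.0, -0.005], [1.0, 0.002, -0.0], [-0.0, -0.005, -1.0]]
ft_force: [0.1, 0.9, 0.6]
grip_width: 1.002
gripper_force: 0.0
clock: 9.35
ee_pos: [594.4, 79.0, 14.1]
ee_rot: [[-0.001, 1.0, 0.0], [1.0, 0.001, -0.0], [-0.0, 0.0, -1.0]]
ft_force: [-0.4, 0.2, 0.3]
grip_width: 0.996
gripper_force: 0.0
clock: 9.85
ee_pos: [594.5, 78.9, 14.2]
ee_rot: [[-0.001, 1.0, 0.001], [1.0, 0.001, 0.0], [0.0, 0.001, -1.0]]
ft_force: [-1.7, -0.1, 8.1]
grip_width: 0.314
gripper_force: 24.1
clock: 10.35
ee_pos: [597.2, 79.1, 88.2]
ee_rot: [[-0.001, 1.0, 0.007], [1.0, 0.001, 0.001], [0.001, 0.007, -1.0]]
ft_force: [0.4, 0.0, -1.1]
grip_width: 0.311
gripper_force: 24.6
clock: 10.85
ee_pos: [545.1, 180.6, 174.1]
ee_rot: [[-0.001, 1.0, 0.001], [1.0, 0.001, 0.001], [0.001, 0.001, -1.0]]
ft_force: [-0.5, 0.1, -0.7]
grip_width: 0.309
gripper_force: 24.7
```

```bash
python3 -m pendant '[[[0.042,-0.02,0],[0,0,0]],[[0.084,-0.04,0],[0,0,0]],[[0.126,-0.06,0],[0,0,0]],[[0.165,-0.08,0],[0,0,0]],[[0.19,-0.09,0],[0,0,0]]]'
python3 -m pendant '[[[0,0,0],[0,0,0]],[[0,0,0.03],[0,0,0]],[[0,0,0.06],[0,0,0]],[[0,0,0.085],[0,0,0]],[[0,0,0.085],[0,0,0]]]'
python3 -m pendant '[[[0,0,0],[0,0,0]],[[0,0,0],[0,0,0]],[[0,0,0],[0,0,0]],[[0,0,0],[0,0,0]],[[0,0,0],[0,0,0]]]' 0.055
python3 -m pendant '[[[0,0,-0.04],[0,0,0]],[[0,0,-0.08],[0,0,0]],[[0,0,-0.12],[0,0,0]],[[0,0,-0.165],[0,0,0]],[[0,0,-0.21],[0,0,0]]]'
python3 - <<'E'
from cell import monitor, optics
from h import *
np.set_printoptions(precision=1,suppress=True)
s=monitor.sense();t=optics.get_image('top');sd=optics.get_image('side')
pickle.dump(t,open('top2.pkl','wb'));pickle.dump(sd,open('side2.pkl','wb'))
print(s['clock'],s['ee_pos'])
cv2.imwrite('pics/t2.png',np.hstack([cv2.resize(t['color'][205:275,215:285],(300,300)),cv2.resize(t['color'][200:270,405:475],(300,300)) ])[...,::-1])
# magnifier from both views
W=cloud(t);S=cloud(sd)
for n,C in(('top',W),('side',S)):
    for nm,lo,hi,(x0,x1,y0,y1) in (('post+inner',212,232,(500,800,-180,-80)),('grip',195,260,(380,450,-410,-330)),('ring',160,188,(370,530,-390,-240))):
        m=(C[...,2]>lo)&(C[...,2]<hi)&(C[...,0]>x0)&(C[...,0]<x1)&(C[...,1]>y0)&(C[...,1]<y1);P=C[m];v,u=np.nonzero(m)
        if len(P)<4: print(n,nm,len(P));continue
        print(n,nm,len(P),P.mean(0),P.min(0),P.max(0),'uv',u.min(),u.max(),v.min(),v.max())
E
```

```text
clock: 11.35
ee_pos: [454.1, 371.0, 173.4]
ee_rot: [[-0.002, 1.0, -0.0], [1.0, 0.002, 0.0], [0.0, -0.0, -1.0]]
ft_force: [1.1, -0.2, -1.0]
grip_width: 0.309
gripper_force: 24.7
clock: 11.85
ee_pos: [454.3, 366.8, 85.6]
ee_rot: [[-0.001, 1.0, -0.004], [1.0, 0.001, -0.003], [-0.003, -0.004, -1.0]]
ft_force: [-0.2, 0.4, -0.2]
grip_width: 0.305
gripper_force: 24.7
clock: 12.35
ee_pos: [456.3, 368.9, 89.3]
ee_rot: [[-0.001, 1.0, 0.001], [1.0, 0.001, 0.001], [0.001, 0.001, -1.0]]
ft_force: [0.4, -0.1, 0.2]
grip_width: 0.642
gripper_force: 0.0
clock: 12.85
ee_pos: [455.6, 368.5, 300.8]
ee_rot: [[-0.001, 1.0, 0.0], [1.0, 0.001, 0.0], [0.0, 0.0, -1.0]]
ft_force: [1.3, 0.9, -0.6]
grip_width: 0.643
gripper_force: 0.0
12.85 [455.6 368.5 300.8]
top post+inner 447 [ 640.  -125.3  218.8] [ 523.3 -148.6  212.1] [ 754.3 -101.3  231. ] uv 375 390 149 215
top grip 47 [ 420.7 -372.7  230. ] [ 412.6 -381.9  197.6] [ 429.2 -366.4  246.5] uv 455 463 243 248
top ring 1127 [ 451.9 -311.4  175.5] [ 388.5 -382.4  162. ] [ 513.6 -240.1  186.9] uv 415 456 220 256
side post+inner 742 [ 636.3 -132.   217.9] [ 524.  -152.8  212. ] [ 759.8 -106.3  225.7] uv 333 411 203 244
side grip 216 [ 420.1 -382.   227. ] [ 414.4 -387.8  195.8] [ 430.9 -370.2  245.6] uv 350 361 332 355
side ring 3003 [ 452.1 -316.9  175.6] [ 390.4 -389.9  162.4] [ 516.7 -240.1  187.9] uv 317 382 288 364
```

View pics/t2.png

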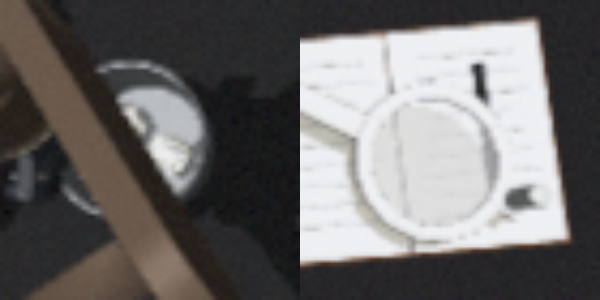

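The crop shows a ball inside the tub at (170,152) and another edge at (130,115), with the forearm covering part. I'll confirm later. The lens is at (428,168) and the grip at (540,195) on the right. Moving to the grip.

```bash
python3 -m pendant '[[[-0.046,0.0106,0],[0,0,0]],[[-0.092,0.0212,0],[0,0,0]],[[-0.138,0.0318,0],[0,0,0]],[[-0.184,0.0424,0],[0,0,0]],[[-0.23,0.053,0],[0,0,0]]]'
python3 -m pendant '[[[-0.046,0.0106,0],[0,0,0]],[[-0.092,0.0212,0],[0,0,0]],[[-0.138,0.0318,0],[0,0,0]],[[-0.18,0.019,0],[0,0,0]],[[-0.222,0.006,0],[0,0,0]]]' 0.085
python3 -m pendant '[[[-0.042,-0.013,0],[0,0,0]],[[-0.084,-0.026,0],[0,0,0]],[[-0.126,-0.039,0],[0,0,0]],[[-0.168,-0.052,0],[0,0,0]],[[-0.205,-0.064,0],[0,0,0]]]'
python3 -m pendant '[[[-0.042,-0.013,0],[0,0,0.14]],[[-0.082,-0.025,0],[0,0,0.28]],[[-0.082,-0.025,0],[0,0,0.42]],[[-0.082,-0.025,0],[0,0,0.44]],[[-0.082,-0.025,0],[0,0,0.44]]]'
python3 - <<'E'
from cell import monitor, optics
from h import *
np.set_printoptions(precision=2,suppress=True)
s=monitor.sense();d=optics.get_image('wrist');d['s']=s;pickle.dump(d,open('w4.pkl','wb'))
t=optics.get_image('top');pickle.dump(t,open('top3.pkl','wb'))
print(s['clock'],s['ee_pos'],s['ee_rot'],s['qpos'])
W=cloud(d,wT(d));Z=W[...,2];X,Y=W[...,0],W[...,1]
m=(Z>238)&(Z<252)&(np.hypot(X-422,Y+374)<30);P=W[m];v,u=np.nonzero(m);print('grip',len(P),P.mean(0),P.min(0),P.max(0),u.mean(),v.mean())
m=(Z>160)&(Z<188)&(np.hypot(X-452,Y+312)<85);P=W[m];print('ring',len(P),P.mean(0),P.min(0),P.max(0))
cv2.imwrite('pics/w4.png',np.hstack([d['color'],cv2.resize(t['color'][205:275,215:285],(160,160)).__class__(0) if 0 else cv2.copyMakeBorder(cv2.resize(t['color'][205:275,215:285],(160,160)),0,240,0,0,0)])[...,::-1])
E
```

```text
clock: 13.45
ee_pos: [509.2, 137.0, 298.8]
ee_rot: [[-0.001, 1.0, 0.0], [1.0, 0.001, 0.0], [0.0, 0.0, -1.0]]
ft_force: [0.6, -0.4, 0.4]
grip_width: 0.642
gripper_force: 0.0
clock: 13.95
ee_pos: [515.0, -85.1, 298.4]
ee_rot: [[-0.001, 1.0, -0.0], [1.0, 0.001, -0.0], [-0.0, -0.0, -1.0]]
ft_force: [0.3, 0.0, 0.1]
grip_width: 0.997
gripper_force: 0.0
clock: 14.45
ee_pos: [450.6, -290.2, 298.8]
ee_rot: [[-0.001, 1.0, 0.0], [1.0, 0.001, -0.0], [-0.0, 0.0, -1.0]]
ft_force: [0.6, -0.1, 0.8]
grip_width: 0.994
gripper_force: 0.0
clock: 14.95
ee_pos: [426.6, -369.8, 298.6]
ee_rot: [[0.422, 0.906, -0.0], [0.906, -0.422, 0.0], [0.0, -0.0, -1.0]]
ft_force: [0.1, 0.6, -0.7]
grip_width: 0.998
gripper_force: 0.0
14.95 [ 426.64 -369.83  298.56] [[ 0.42  0.91 -0.  ]
 [ 0.91 -0.42  0.  ]
 [ 0.   -0.   -1.  ]] [-44.    15.89  96.05   0.01  68.09 -19.03]
grip 343 [ 423.44 -372.81  243.67] [ 414.24 -381.66  238.95] [ 431.63 -365.15  246.61] 321.01457725947523 212.97084548104957
ring 14054 [ 455.79 -306.54  176.52] [ 390.63 -387.25  171.8 ] [ 516.9  -232.42  187.64]
```

View pics/w4.png

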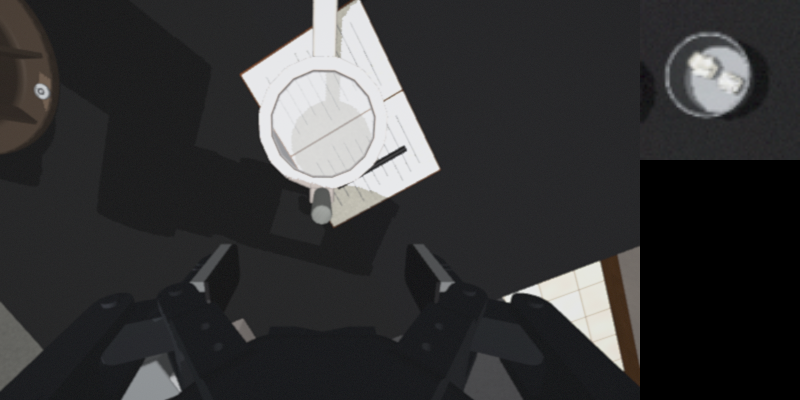

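The wrist view shows the grip top at (321,213), midway between the fingers, and the ring at (323,123). The inset shows both balls in the tub. I descend and grip.

```bash
python3 -m pendant '[[[-0.004,-0.002,0.02],[0,0,0]],[[-0.004,-0.002,0.04],[0,0,0]],[[-0.004,-0.002,0.06],[0,0,0]],[[-0.004,-0.002,0.08],[0,0,0]],[[-0.004,-0.002,0.1],[0,0,0]]]'
python3 -m pendant '[[[0,0,0],[0,0,0]],[[0,0,0],[0,0,0]],[[0,0,0],[0,0,0]],[[0,0,0],[0,0,0]],[[0,0,0],[0,0,0]]]' 0 45
python3 -m pendant '[[[0,0,0],[0,0,0]],[[0,0,0],[0,0,0]],[[0,0,0],[0,0,0]],[[0,0,0],[0,0,0]],[[0,0,0],[0,0,0]]]'
python3 - <<'E'
from h import *
np.set_printoptions(precision=1,suppress=True)
t=load('top3');im=t['color'].astype(int)
m=np.zeros((400,640),np.uint8);m[148:190,352:394]=im[148:190,352:394].min(-1)>110
c=max(cv2.findContours(m,0,1)[0],key=cv2.contourArea);h=cv2.convexHull(c);print(cv2.boundingRect(c))
W=cloud(t);Z=W[...,2]
k=(Z>8)&(Z<26)&(np.hypot(W[...,0]-745,W[...,1]+108)<90);P=W[k];A=np.c_[P[:,:2]];
(c0,r)=cv2.minEnclosingCircle(A.astype(np.float32));print('foot',len(P),c0,r,P.min(0),P.max(0))
P=W[(Z>190)&(np.hypot(W[...,0]-740,W[...,1]+117)<28)];print('post top',len(P),P.mean(0),P.min(0),P.max(0))
P=W[(Z>217)&(np.hypot(W[...,0]-537,W[...,1]+130)<22)];print('elbow',len(P),P.mean(0),P.min(0),P.max(0))
E
```

```text
clock: 15.55
ee_pos: [423.7, -372.2, 198.2]
ee_rot: [[0.421, 0.907, 0.0], [0.907, -0.421, -0.0], [-0.0, 0.0, -1.0]]
ft_force: [0.4, 0.2, 0.4]
grip_width: 0.994
gripper_force: 0.0
clock: 16.05
ee_pos: [423.6, -373.4, 199.6]
ee_rot: [[0.425, 0.905, 0.001], [0.905, -0.425, -0.001], [-0.001, 0.001, -1.0]]
ft_force: [0.6, 0.4, 4.9]
grip_width: 0.193
gripper_force: 43.7
clock: 16.55
ee_pos: [423.6, -373.4, 199.6]
ee_rot: [[0.425, 0.905, 0.001], [0.905, -0.425, -0.001], [-0.0, 0.001, -1.0]]
ft_force: [0.5, 1.2, 6.9]
grip_width: 0.19
gripper_force: 43.8
(355, 149, 36, 41)
foot 665 (745.6099853515625, -120.47168731689453) 77.11841583251953 [ 668.5 -186.6    8. ] [821.1 -50.3  25.5]
post top 109 [ 734.3 -117.5  219.6] [ 712.9 -135.7  190.9] [ 755.7 -100.9  227.8]
elbow 78 [ 539.4 -132.3  222.6] [ 522.6 -148.6  217.4] [ 557.5 -116.9  230.6]
```

```bash
cat > plan.py <<'E'
import numpy as np
P=np.array([741,-117.]);L=np.array([596.5,122.5]);G0=np.array([423.6,-373.4])
def outer(G):   # outer-arm heading and elbow bend for grip at G (bend ccw)
    v=G-P;d=np.hypot(*v);b=np.arccos((d*d-200**2-270**2)/(2*200*270))
    i=np.arctan2(v[1],v[0])-np.arctan2(270*np.sin(b),200+270*np.cos(b));return i+b,b,i
v=L-P;d=np.hypot(*v);b=2*np.arccos(d/400);h=np.arctan2(v[1],v[0])+b/2
G1=L+70*np.array([np.cos(h),np.sin(h)])
if __name__=='__main__':
    print('end',G1,np.degrees(h),np.degrees(b))
    N=30;G=[G0+(G1-G0)*k/N for k in range(N+1)];O=np.unwrap([outer(g)[0] for g in G])
    B=[outer(g)[1] for g in G];I=np.unwrap([outer(g)[2] for g in G]);print('bend max',max(B),'inner',I[[0,15,30]],'head',O[[0,15,30]])
    yaw0=np.arctan2(.905,.425)   # tool x heading
    for c in range(0,N,5):
        a=yaw0+O[c]-O[0];ex=np.array([np.cos(a),np.sin(a)]);ey=np.array([np.sin(a),-np.cos(a)])
        print([[round(float((G[k]-G[c])@e)/1000,3) for e in(ex,ey)]+[round(float(O[c]-O[k]),2)] for k in range(c+1,c+6)])
E
python3 plan.py
```

```text
end [528.36782318 138.56258016] 166.73439851708616 91.2602506670617
bend max 2.0059909295594878 inner [-3.07414281 -4.35090661 -4.96591293] head [-2.02250022 -2.37397896 -3.37312108]
[[0.017, -0.004, -0.02], [0.034, -0.008, -0.02], [0.051, -0.012, -0.03], [0.068, -0.016, -0.02], [0.085, -0.02, -0.02]]
[[0.017, -0.004, 0.01], [0.034, -0.008, 0.03], [0.051, -0.011, 0.06], [0.068, -0.015, 0.09], [0.085, -0.019, 0.12]]
[[0.016, -0.006, 0.04], [0.033, -0.012, 0.08], [0.049, -0.018, 0.13], [0.066, -0.023, 0.19], [0.082, -0.029, 0.25]]
[[0.014, -0.01, 0.06], [0.029, -0.019, 0.12], [0.043, -0.029, 0.19], [0.058, -0.039, 0.26], [0.072, -0.048, 0.33]]
[[0.011, -0.014, 0.07], [0.021, -0.028, 0.14], [0.032, -0.041, 0.21], [0.042, -0.055, 0.28], [0.053, -0.069, 0.34]]
[[0.005, -0.017, 0.07], [0.011, -0.033, 0.13], [0.016, -0.05, 0.2], [0.021, -0.066, 0.26], [0.027, -0.083, 0.33]]
```

```bash
python3 -m pendant '[[[0.017,-0.004,0],[0,0,-0.02]],[[0.034,-0.008,0],[0,0,-0.02]],[[0.051,-0.012,0],[0,0,-0.02]],[[0.068,-0.016,0],[0,0,-0.02]],[[0.085,-0.02,0],[0,0,-0.02]]]'
python3 -m pendant '[[[0.017,-0.004,0],[0,0,0.01]],[[0.034,-0.008,0],[0,0,0.03]],[[0.051,-0.011,0],[0,0,0.06]],[[0.068,-0.015,0],[0,0,0.09]],[[0.085,-0.019,0],[0,0,0.12]]]'
```

```text
clock: 17.05
ee_pos: [441.5, -288.0, 199.6]
ee_rot: [[0.407, 0.914, 0.001], [0.914, -0.407, -0.002], [-0.001, 0.002, -1.0]]
ft_force: [-3.9, -4.0, 7.6]
grip_width: 0.189
gripper_force: 44.1
clock: 17.55
ee_pos: [458.9, -202.3, 199.6]
ee_rot: [[0.514, 0.858, 0.001], [0.858, -0.514, -0.001], [-0.001, 0.002, -1.0]]
ft_force: [-3.6, -3.6, 9.4]
grip_width: 0.188
gripper_force: 44.2
```

Forces are small and tracking is good, so I continue.

```bash
python3 -m pendant '[[[0.016,-0.006,0],[0,0,0.04]],[[0.033,-0.012,0],[0,0,0.08]],[[0.049,-0.018,0],[0,0,0.13]],[[0.066,-0.023,0],[0,0,0.19]],[[0.082,-0.029,0],[0,0,0.25]]]'
python3 -m pendant '[[[0.014,-0.01,0],[0,0,0.06]],[[0.029,-0.019,0],[0,0,0.12]],[[0.043,-0.029,0],[0,0,0.19]],[[0.058,-0.039,0],[0,0,0.26]],[[0.072,-0.048,0],[0,0,0.33]]]'
```

```text
clock: 18.05
ee_pos: [476.0, -116.8, 199.6]
ee_rot: [[0.711, 0.703, 0.001], [0.703, -0.711, -0.001], [0.0, 0.001, -1.0]]
ft_force: [-3.8, -1.5, 10.8]
grip_width: 0.187
gripper_force: 44.4
clock: 18.55
ee_pos: [493.7, -31.8, 199.7]
ee_rot: [[0.901, 0.434, 0.002], [0.434, -0.901, -0.0], [0.001, 0.001, -1.0]]
ft_force: [-1.9, -2.6, 9.3]
grip_width: 0.189
gripper_force: 44.2
```

```bash
python3 -m pendant '[[[0.011,-0.014,0],[0,0,0.07]],[[0.021,-0.028,0],[0,0,0.14]],[[0.032,-0.041,0],[0,0,0.21]],[[0.042,-0.055,0],[0,0,0.28]],[[0.053,-0.069,0],[0,0,0.34]]]'
python3 -m pendant '[[[0.005,-0.017,0],[0,0,0.07]],[[0.011,-0.033,0],[0,0,0.13]],[[0.016,-0.05,0],[0,0,0.2]],[[0.021,-0.066,0],[0,0,0.26]],[[0.027,-0.083,0],[0,0,0.33]]]'
python3 -m pendant '[[[0,0,0],[0,0,0]],[[0,0,0],[0,0,0]],[[0,0,0],[0,0,0]]]'
python3 - <<'E'
from cell import monitor, optics
from h import *
np.set_printoptions(precision=2,suppress=True)
s=monitor.sense();d=optics.get_image('wrist');d['s']=s;pickle.dump(d,open('w5.pkl','wb'));sd=optics.get_image('side');t=optics.get_image('top')
pickle.dump(sd,open('side5.pkl','wb'));pickle.dump(t,open('top5.pkl','wb'))
print(s['clock'],s['ee_pos'],s['ee_rot'],s['qpos'])
cv2.imwrite('pics/w5.png',np.vstack([cv2.resize(d['color'],(480,300)),np.hstack([cv2.resize(sd['color'][150:350,240:440],(240,240)),cv2.resize(t['color'][130:270,220:400],(240,240))])])[...,::-1])
E
```

```text
clock: 19.05
ee_pos: [511.1, 53.5, 199.6]
ee_rot: [[0.994, 0.109, 0.002], [0.109, -0.994, -0.0], [0.002, 0.0, -1.0]]
ft_force: [-0.6, -1.6, 9.3]
grip_width: 0.193
gripper_force: 44.2
clock: 19.55
ee_pos: [528.7, 139.1, 199.6]
ee_rot: [[0.976, -0.219, 0.001], [-0.219, -0.976, 0.0], [0.001, -0.0, -1.0]]
ft_force: [1.1, -0.7, 7.4]
grip_width: 0.19
gripper_force: 44.1
clock: 19.85
ee_pos: [528.8, 138.9, 199.6]
ee_rot: [[0.976, -0.216, 0.002], [-0.216, -0.976, 0.001], [0.002, -0.001, -1.0]]
ft_force: [-0.9, 1.5, 8.0]
grip_width: 0.189
gripper_force: 44.1
19.85 [528.82 138.92 199.65] [[ 0.98 -0.22  0.  ]
 [-0.22 -0.98  0.  ]
 [ 0.   -0.   -1.  ]] [ 11.54  19.64 105.61   0.01  54.64 114.01]
```

View pics/w5.png

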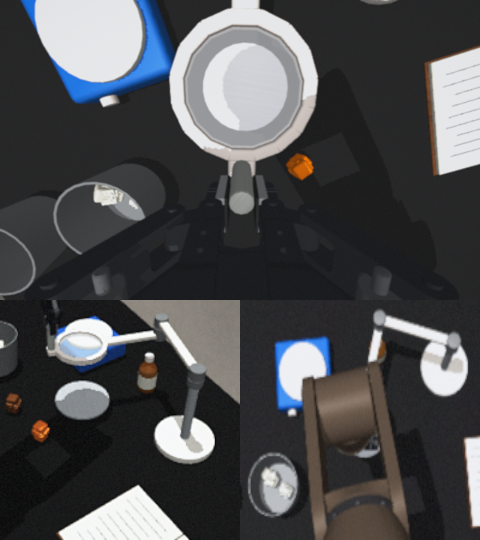

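The wrist view shows the ring at (243,85) with the plate behind it, the grip still in the fingers at (241,188), and balls in the tub at (105,195). Next: measure the lens against the plate.

```bash
python3 - <<'E'
from h import *
np.set_printoptions(precision=1,suppress=True)
def fit(d,T,lo,hi,zc,c,R,n):
    W=cloud(d,T);Z=W[...,2];m=(Z>lo)&(Z<hi)&(np.hypot(W[...,0]-c[0],W[...,1]-c[1])<R);P=W[m]
    (x,r)=cv2.minEnclosingCircle(P[:,:2].astype(np.float32))
    k=max(cv2.findContours(cv2.morphologyEx(m.astype(np.uint8),cv2.MORPH_OPEN,np.ones((3,3))),0,1)[0],key=cv2.contourArea)
    # outline cast on the plane, then a circle through it
    Q=np.array([onz(d,*p[0],zc,T)[:2] for p in cv2.convexHull(k)])
    q=cv2.minEnclosingCircle(Q.astype(np.float32));print(n,len(P),'enc',np.array(x),r,'bbox',(P.min(0)+P.max(0))/2,'outline',np.array(q[0]),q[1])
w=load('w5');s=load('side5');s0=load('side0')
fit(w,wT(w),160,190,181,(597,122),68,'lens wrist')
fit(s,s['cam_to_world'],160,190,173,(597,122),68,'lens side')
fit(s0,s0['cam_to_world'],4,13,8,(597,122),90,'plate side0')
fit(s,s['cam_to_world'],4,13,8,(597,122),90,'plate side5')
w1=load('w1');fit(w1,wT(w1),4,13,8,(597,122),90,'plate wrist1')
W=cloud(s0)
# plate by brightness from the side
for n,d in(('s0',s0),('s5',s)):
    m=np.zeros((400,640),np.uint8);m[212:252,280:335]=d['color'][212:252,280:335].astype(int).sum(-1)>(220)
    k=max(cv2.findContours(m,0,1)[0],key=cv2.contourArea);e=cv2.fitEllipse(cv2.convexHull(k));print(n,e,onz(d,*e[0],8))
E
```

```text
lens wrist 32088 enc [596.4 122. ] 67.39625549316406 bbox [596.3 124.7 180.7] outline [595.  122.9] 67.29153442382812
lens side 1106 enc [595.7 116.3] 67.1093521118164 bbox [595.7 117.9 174. ] outline [595.9 118.4] 71.6924819946289
plate side0 831 enc [596.5 112.9] 71.322509765625 bbox [595.7 114.    8.2] outline [580.9 108.9] 66.552490234375
plate side5 982 enc [595.6 113. ] 70.59300994873047 bbox [595.8 113.4   8.2] outline [596.5 110.8] 70.53816223144531
plate wrist1 5575 enc [596.3 119.8] 69.6419906616211 bbox [596.3 119.7   7.1] outline [596.4 119.8] 69.39492797851562
s0 ((308.03240966796875, 231.1427001953125), (37.15977478027344, 44.774375915527344), 91.54820251464844) [597.5 117.6   8. ]
s5 ((308.0567932128906, 232.8743438720703), (32.55189895629883, 45.65435791015625), 90.15840911865234) [593.9 110.7   8. ]
```

The lens is within about 4 mm of the plate centre in both views (limit 20 mm), so I release and rise.

```bash
python3 -m pendant '[[[0,0,0],[0,0,0]],[[0,0,0],[0,0,0]],[[0,0,0],[0,0,0]],[[0,0,0],[0,0,0]],[[0,0,0],[0,0,0]]]' 0.06
python3 -m pendant '[[[0,0,-0.02],[0,0,0]],[[0,0,-0.04],[0,0,0]],[[0,0,-0.07],[0,0,0]],[[0,0,-0.1],[0,0,0]],[[0,0,-0.12],[0,0,0]]]'
python3 -m pendant '[[[0,0,0],[0,0,0]],[[0,0,0],[0,0,0]],[[0,0,0],[0,0,0]],[[0,0,0],[0,0,0]],[[0,0,0],[0,0,0]]]'
python3 - <<'E'
from cell import monitor, optics
from h import *
np.set_printoptions(precision=1,suppress=True)
s=monitor.sense();w=optics.get_image('wrist');w['s']=s;sd=optics.get_image('side')
print(s['clock'],s['ee_pos'],s['ft_force'])
for n,d,T in(('wrist',w,wT(w)),('side',sd,sd['cam_to_world'])):
    W=cloud(d,T);Z=W[...,2];P=W[(Z>160)&(Z<190)&(np.hypot(W[...,0]-597,W[...,1]-122)<68)];print(n,cv2.minEnclosingCircle(P[:,:2].astype(np.float32)),(P.min(0)+P.max(0))/2)
    P=W[(Z>12)&(Z<90)&(np.hypot(W[...,0]-456,W[...,1]-369)<50)&(d['color'].min(-1)>120)];print(' tub content',len(P),P.mean(0) if len(P) else '',Z[200,320])
cv2.imwrite('pics/f.png',np.hstack([cv2.resize(w['color'],(400,250)),cv2.resize(sd['color'],(400,250))])[...,::-1])
E
```

```text
clock: 20.5
ee_pos: [528.0, 138.4, 198.6]
ee_rot: [[0.976, -0.217, -0.0], [-0.217, -0.976, -0.0], [-0.0, 0.0, -1.0]]
ft_force: [-0.3, -0.6, 0.0]
grip_width: 0.698
gripper_force: 0.0
clock: 21.0
ee_pos: [528.5, 138.6, 320.8]
ee_rot: [[0.976, -0.217, 0.002], [-0.217, -0.976, 0.0], [0.002, -0.001, -1.0]]
ft_force: [0.3, 0.1, -0.2]
grip_width: 0.706
gripper_force: 0.0
clock: 21.5
ee_pos: [527.8, 138.4, 318.0]
ee_rot: [[0.976, -0.216, -0.001], [-0.216, -0.976, -0.0], [-0.001, 0.001, -1.0]]
ft_force: [-0.5, -0.5, 0.6]
grip_width: 0.703
gripper_force: 0.0
21.5 [527.8 138.4 318. ] [-0.5 -0.5  0.6]
wrist ((597.060791015625, 121.82063293457031), 67.87090301513672) [597.3 124.7 180.7]
 tub content 725 [471.  375.1  38.3] 243.92686636184789
side ((595.8474731445312, 117.42591857910156), 67.05557250976562) [595.4 118.5 174.7]
 tub content 55 [476.9 386.9  43.9] 174.00340883243587
```

View pics/f.png

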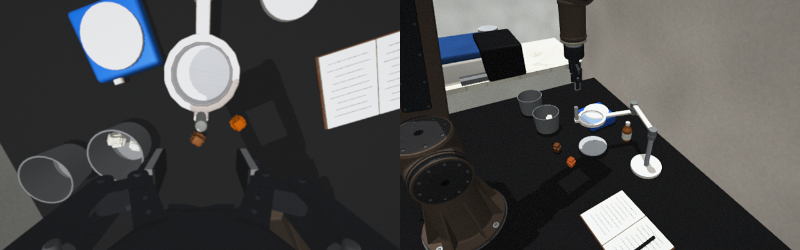

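The final view shows the lens ring at (202,72) over the plate, the gripper clear of the grip, the balls in the tub at (122,140), and the bottle, stirrer and tub upright.

```bash
python3 -c "from cell import manip; print(manip.finish_job())"
```

```text
the job is handed in; nothing more can be done
None
```

I handed the job in at about 21.5 s: both paper balls are in the right-hand grey tub, the lens measured about 4 mm from the plate centre (limit 20 mm), and the gripper is clear; no verdict came back.

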